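# Free the locked centrifuge lid with the emergency release pin

## Robot

A 6-joint arm with a two-finger parallel gripper is mounted at the origin on the work surface. World frame = base frame: x ahead of the robot, y to its left, z up, the work surface at z = 0. Lengths are in m, angles in rad, forces in N, time in s.
With the tool pointing down it reaches from about 0.3 to 0.875 m from the base axis. Payload 6.4 kg.
Tool frame: the origin (TCP) lies at the very end of the fingers, on their centre line; the grasp point (between the pads) lies 19 mm behind it; z points along the fingers, y is the line along which they close (so a half turn about z gives the same grasp; the last joint's range is limited). The gripper opens to 85 mm and grips with 20 to 120 N. Pads are 22 mm wide; open, the fingers measure 114 mm over their backs; the gripper's body (76 mm by 85 mm) begins 54 mm behind the grasp point. The pads swing forward as they close: fully open they stand 13 mm farther back than shut.
Start: joints at [-1.414, 0.181, 1.607, -0, 1.354, -0.206], TCP at [0.204, -0.538, 0.231] pointing down, gripper open.
Joint ranges: [-2.99, 2.99], [-0.89, 2.07], [0.3, 2.58], [-1.14, 4.28], [0, 2.63], [-3.12, 3.12]. Speed limits (rad/s): [2.57, 2.57, 3.01, 3.14, 3.14, 3.14].

## Interface

Orientations are given as a unit quaternion [w, x, y, z].
In Python, from bench import telemetry, camera, ctrl, spotter gives the robot as it stands.
- The arm moves only by the tool send_rows, never from a script. Its argument "series" is a list of rows, each a list of 3 entries, a list of its own where there are three numbers: the turn, a rotation vector about the world's x, y, z in degrees, then the shift along the world's x, y, z in mm, then the closure, from -1 (fully open) to 1 (shut), so that 0 is half open. In form: [[[rx, ry, rz], [dx, dy, dz], gripper], ...]. A call has 1 to 10 rows; each row is the pose to reach, as a shift and turn from the pose commanded when the call began; what a row does not reach only later rows make up. A row lasts 1/8 s, in which the tool goes at most 62.5 mm and 10.7 degrees, less where a joint would pass 70% of its speed; a pose out of reach is approached as far as the arm can. A call with a gripper value outside its range is refused whole. The fingers move at their own pace and stop on an object; the grip force is fixed at half the most. Time passes only in rows, so rows that repeat a pose let the fingers close. It gives the time, the measured TCP pose, the force, the opening and the grip force at its end, in the units of the state.
- telemetry.get_obs(): the state, without advancing time (a new reading comes with each control period).
- camera(name): name is "scene" or "top"; returns a dict with "pixels" (384x512x3 uint8, red, green, blue), "camera_matrix" (3x3 intrinsics, pixels), "xyz" and "orientation" of the camera in the world. Camera axes: x right, y up, looking along -z (the intrinsics and any distortion apply to the point x, -y, -z); pixel columns grow to the right and rows downward; lengths in m; the calibration is good to about 2 mm. A picture is of the moment at which its call begins. There is no depth.
- ctrl.hand_in(): hands the job in; it is judged then, once.
Trained networks look in the newest picture that a camera, given by its name, has taken for a name from the list of things; names that differ only in an ending like _2 or _b are one class to them, and where a whole thing is asked for, a point or a joint stands for the part that bears it (a point fixed in the world has none). Each returns a list of dicts, best first, with "conf" (0 to 1); they miss things now and then, are a little off and sometimes report something else, mostly with a low value. They report only what shows in the picture. A call takes as long as a camera call. They do not tell look-alikes from the thing itself.
- spotter.boxes_of(thing, camera): "xyz" ([x, y, z] in m, in world coordinates, good to about 4 mm: the middle of the surface that is visible of it).
- spotter.landmark_of(thing, camera): "xyz" ([x, y, z] in m, in world coordinates, good to about 4 mm: a listed point, or the origin of a listed thing).
The state is a dict: "time_s": time; "q": joint angles; "dq": joint speeds; "joint_efforts": joint torques, N m; "eef_pos": TCP position; "eef_rot": TCP orientation; "wrist_force": force on the tool from outside, world axes, zero at the start; "torque": the same for the moment, N m; "opening": opening from 0.0 (shut) to 1.0 (fully open); "grasp_force": force on a finger pad.
Only numpy, scipy, OpenCV 4.12 (cv2) and the standard library are available. Lean on these libraries where they do the work, as an engineer would, in place of code of your own. Each camera call takes 0.05 s, during which the arm holds its last target. There are 200 camera calls.

## Task

The centrifuge has lost power with its lid locked. Take the red-handled release pin from the blue tool rack, feel with its tip, lightly, across the black cover strip under the lid's overhanging lip until it drops into the hidden release hole, and push it in until the lid springs ajar. Finish with the pin standing back in its place in the rack and the lid swung fully up, and leave everything else where it stands.

Things in the scene. Friction and masses are not known exactly. Their poses are not given: they have to be found in the camera images.
- centrifuge: White benchtop centrifuge, 275 deep (x) by 260 wide (y) by 169 high without the handle, fixed. Origin: centre of its underside; its front looks along its -x, towards the robot; z up. The lid covers its top; the lower front part is a fascia sloping at 25 degrees to the horizontal. The lid's hinge axis runs along y, 120 behind the origin (+x) and 144 up. Its position and yaw vary.
- fascia: The centrifuge's sloping front. Origin: centre of the black cover strip's window, on the strip's surface, 90 above the bench and 100.5 in front of the centrifuge's centre. x runs up the slope, y sideways along the strip, z square out of the strip (25 degrees from vertical, leaning towards the robot). Window 36 (x) by 106 (y); the white bezel round it stands 2 proud.
- strip_end (a point): Point on the strip's surface at the window's end, fascia x = 0, y = +53; axes as the fascia's. The release hole lies on the line from here through the window's centre, anywhere at fascia y -38 to +38 (differs per machine). It is 18 in diameter, 3 chamfer, and runs square into the strip; 16 down is a spring button that gives 12 more under 2 to 8 N; pressed 3 to 9 deep it frees the lid.
- lip_edge (a point): Middle of the shut lid's lower front edge, fixed to the centrifuge; axes as the fascia's. It hangs over the hole: 53 out from the strip along fascia z and 15 up the slope from the hole line, 16 thick, so only a pin held nearly square to the strip (within about 6 degrees) enters the hole.
- lid (a joint): Lid angle, rad: 0 shut and locked, about 0.2 when it has sprung ajar, 1.05 fully up at its stop. Stiff hinge along the centrifuge's y axis at the rear: the lid stays where it is left. Lifting it takes about 5 N at the handle.
- lid_handle (a point): Middle of the lid's green bar handle: a 12 diameter bar along y, straight for 110, on two legs, its axis 38 above the lid's top face. 198 in front of the hinge axis and 54 above it when shut, so 198 above the bench; it turns with the lid (x axis towards the hinge).
- pin: Release pin, 176 long, 0.11 to 0.22 kg, loose, standing in the rack at the start. Origin at the tip of its steel stem, z along the pin towards the handle. Stem 10 diameter with a round tip, from z = 0 to 95; black collar 30 diameter, z = 95 to 101; square red handle 24 by 24, z = 101 to 176. It rests with the collar on the rack's top.
- pin_tip (a point): Tip of the pin's stem, same axes as the pin.
- pin_grip (a point): Middle of the pin's handle, 138.5 from the tip.
- rack: Blue tool rack, fixed, 90 (x) by 150 (y), 118 high. Origin: centre of its underside. Three 18 square holes (3 chamfer) in a row along its y hold the pin and two other tools; which hole holds which tool varies, and so do the rack's side of the table, position and yaw.
- rack_hole0 (a point): Mouth of the rack's hole at its y = -48, on its top face.
- rack_hole1 (a point): Mouth of the rack's middle hole, on its top face.
- rack_hole2 (a point): Mouth of the rack's hole at its y = +48, on its top face.
- rotor_key: Bystander: rotor key with a round black handle, 163 long, 24 diameter, standing in the rack like the pin. Origin at its tip.
- driver: Bystander: screwdriver with a round yellow handle, 168 long, 24 diameter, standing in the rack like the pin. Origin at its tip.
- tip_box: Bystander: pipette tip box, 85 by 125 by 60, yellow tips, blue lid open behind it to 130 high. Origin: centre of its underside.
- bottle: Bystander: amber reagent bottle, 76 diameter, 150 high. Origin: centre of its underside.
- tube_rack: Bystander: orange rack of capped tubes, 70 by 140 by 108 high. Origin: centre of its underside.
- pipette: Bystander: pipette lying on the bench in front of the centrifuge, about 206 long (its x, from -118 to +88), 28 wide, 35 high. Origin at the bench under its middle.
Mind the look-alikes: they are no part of the job. Leave any turquoise look-alike of the rack alone.

How it is judged:
By the outcome, as a careful person would: the job done as asked, in the order asked, and still so for the second after the job is handed in, with the robot touching nothing.
It also fails if it takes over 72 s, if anything falls off the work surface, if the arm or the gripper's body presses on something with over 40 N, if the wrist force passes 120 N, or if a joint passes its speed limit or range.

## Working session

There is one attempt and no reset: what is moved stays moved. The work goes in short steps, Python scripts to look and compute and a tool call to move; the robot and the scene stay as the last step left them, time stands still between calls to the robot, and variables do not carry over. Pictures are saved under pics/ and viewed, at most 10 in all, crops included, and the job is handed in when it is done.

Besides the shell and the picture viewer there is one more tool, called after ">>>" by a JSON object that holds its "name" and its "arguments", one argument or row to a line. send_rows: Moves the arm, as the interface text tells. Its arguments: {"type":"object","properties":{"series":{"type":"array","items":{"type":"array"}}},"required":["series"]}

```bash
mkdir -p pics; ls
cat > h.py <<'E'
from bench import telemetry, camera, ctrl, spotter
import numpy as np, cv2
from scipy.spatial.transform import Rotation as R
def rot(q): return R.from_quat([q[1],q[2],q[3],q[0]])
def st():
    o=telemetry.get_obs(); r=rot(o['eef_rot']).as_matrix()
    print('t',round(o['time_s'],2),'p',np.round(np.array(o['eef_pos'])*1000,1),'z',np.round(r[:,2],3),'y',np.round(r[:,1],3),'F',np.round(o['wrist_force'],1),'op',round(o['opening'],3),'g',round(o['grasp_force'],1)); return o
def proj(c,P):
    K=np.array(c['camera_matrix']);p=rot(c['orientation']).inv().apply(np.atleast_2d(P)-np.array(c['xyz']))
    p=p*[1,-1,-1]; uv=(K@p.T).T; return uv[:,:2]/uv[:,2:]
def ray(c,uv):
    K=np.array(c['camera_matrix']);d=np.linalg.inv(K)@np.array([uv[0],uv[1],1.]);d=d*[1,-1,-1]
    return np.array(c['xyz']),rot(c['orientation']).apply(d/np.linalg.norm(d))
def at_z(c,uv,z):
    o,d=ray(c,uv); return o+d*(z-o[2])/d[2]
E
cat > a.py <<'E'
from h import *
st()
ims=[]
for n in('scene','top'):
    c=camera(n); cv2.imwrite(f'pics/{n}0.png',cv2.cvtColor(c['pixels'],cv2.COLOR_RGB2BGR)); print(n,[k for k in c],np.round(c['xyz'],3))
    for t in ['centrifuge','fascia','strip_end','lip_edge','lid_handle','pin','pin_grip','rack','rack_hole0','rack_hole1','rack_hole2','rotor_key','driver','tip_box','bottle','tube_rack','pipette']:
        l=spotter.landmark_of(t,n); print(t,[(np.round(np.array(d['xyz'])*1000).astype(int).tolist(),round(d['conf'],2),np.round(proj(c,d['xyz'])[0]).astype(int).tolist()) for d in l[:3]])
E
python3 a.py
```

```text
pics
t 0.0 p [ 204.  -537.   230.4] z [-0.     0.002 -1.   ] y [ 0.355 -0.935 -0.002] F [-0.  -0.3 -1.1] op 0.998 g 0.0
scene ['pixels', 'camera_matrix', 'xyz', 'orientation'] [1.24  0.396 0.97 ]
centrifuge []
fascia [([460, 391, 25], 0.62, [392, 242])]
strip_end []
lip_edge [([688, 357, -2], 0.28, [348, 309])]
lid_handle [([614, 25, 203], 0.73, [246, 184])]
pin [([459, 390, 23], 0.71, [391, 242]), ([458, 387, 162], 0.18, [404, 208])]
pin_grip [([462, 389, 163], 0.64, [404, 209])]
rack [([252, 363, 0], 0.88, [401, 195]), ([448, 340, -3], 0.75, [373, 237]), ([356, -171, -3], 0.72, [234, 157])]
rack_hole0 [([458, 387, 116], 0.92, [399, 219]), ([272, 406, 118], 0.88, [425, 177]), ([224, 317, 123], 0.83, [399, 155])]
rack_hole1 [([458, 387, 116], 0.92, [399, 219]), ([272, 406, 118], 0.88, [425, 177]), ([224, 317, 123], 0.83, [399, 155])]
rack_hole2 [([458, 387, 116], 0.92, [399, 219]), ([272, 406, 118], 0.88, [425, 177]), ([224, 317, 123], 0.83, [399, 155])]
rotor_key []
driver [([452, 342, 23], 0.53, [375, 233])]
tip_box [([513, -343, -3], 0.67, [164, 168])]
bottle []
tube_rack [([656, 
[... 692 characters left out ...]
9, 223]), ([224, 316, 117], 0.9, [135, 305])]
rack_hole1 [([462, 388, 119], 0.97, [111, 218]), ([447, 339, 119], 0.9, [129, 223]), ([224, 316, 117], 0.9, [135, 305])]
rack_hole2 [([462, 388, 119], 0.97, [111, 218]), ([447, 339, 119], 0.9, [129, 223]), ([224, 316, 117], 0.9, [135, 305])]
rotor_key [([437, 296, 19], 0.49, [154, 225])]
driver [([445, 344, 23], 0.7, [138, 223])]
tip_box [([514, -341, 4], 0.84, [359, 203]), ([440, 294, 19], 0.48, [154, 225])]
bottle [([688, 356, -3], 0.71, [138, 145]), ([421, 31, -1], 0.58, [241, 231])]
tube_rack [([658, -353, 2], 0.75, [362, 157]), ([456, 389, 160], 0.57, [104, 220]), ([459, 394, 21], 0.34, [121, 218])]
pipette [([422, 32, 1], 0.74, [240, 231])]
```

```bash
python3 -c "
import cv2
a=cv2.imread('pics/scene0.png');b=cv2.imread('pics/top0.png')
cv2.imwrite('pics/s1.png',cv2.resize(a,(800,600)));cv2.imwrite('pics/t1.png',cv2.resize(b,(800,600)))"
```

```text
(no output)
```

View pics/s1.png

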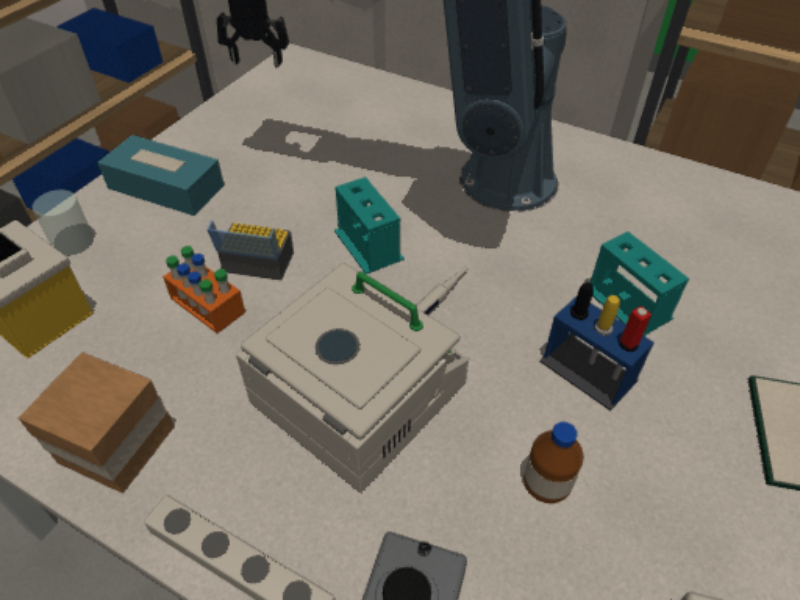

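View pics/t1.png

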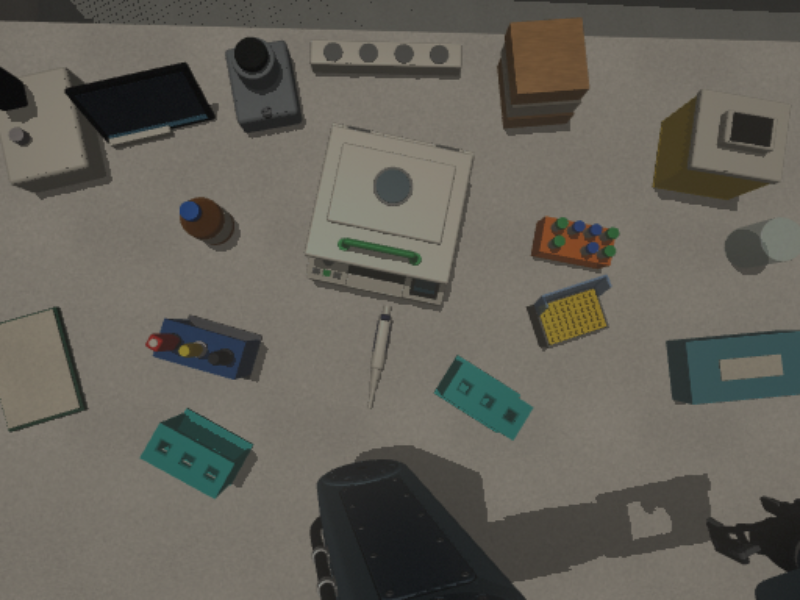

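The blue rack (800x600 top view, ~205,348) holds the red pin at its +y end (165,341), then the driver, then the key. The two turquoise racks are decoys. The centrifuge is at ~(390,210), with its green handle from (341,244) to (418,259). I'll refine the yaw and the handle's squareness from the images.

```bash
cat > b.py <<'E'
from h import *
for n in('top','scene'):
    c=camera(n); im=c['pixels'].astype(int); r,g,b=im[...,0],im[...,1],im[...,2]
    for nm,m,z,box in(('green',(g>r*1.5)&(g>b*1.3)&(g>60),.198,None),('red',(r>g*2)&(r>b*2)&(r>90),.199,None)):
        m=m.astype(np.uint8); k,l,s,ce=cv2.connectedComponentsWithStats(m)
        for i in range(1,k):
            if s[i,4]<25: continue
            ys,xs=np.nonzero(l==i); P=np.array([at_z(c,(x,y),z) for x,y in zip(xs,ys)])[:,:2]
            cen=P.mean(0); w,v=np.linalg.eigh(np.cov(P.T)); d=v[:,1]; t=(P-cen)@d
            print(n,nm,s[i],np.round(cen*1000,1),'dir',np.round(d*np.sign(d[1]),3),'ends',np.round(t.min()*1000),np.round(t.max()*1000))
    for t in ('fascia','strip_end','lip_edge','lid_handle'):
        for d in spotter.landmark_of(t,n)[:1]: print(t,np.round(np.array(d['xyz'])*1000,1),round(d['conf'],2))
c=camera('top'); im=cv2.cvtColor(c['pixels'],cv2.COLOR_RGB2BGR)
A=cv2.resize(im[150:200,190:290],(800,400),interpolation=cv2.INTER_CUBIC)
B=cv2.resize(im[200:245,90:170],(355,200),interpolation=cv2.INTER_CUBIC)
s=camera('scene');C=cv2.resize(cv2.cvtColor(s['pixels'],cv2.COLOR_RGB2BGR)[185:265,340:425],(212,200),interpolation=cv2.INTER_CUBIC)
o=np.zeros((600,800,3),np.uint8);o[:400]=A;o[400:,:355]=B;o[400:,360:572]=C;cv2.imwrite('pics/crop1.png',o)
E
python3 b.py
```

```text
top green [357 139   6   7  36] [ 668.  -279.7] dir [-0.996  0.088] ends -8.0 8.0
top green [389 146   7   7  40] [ 652.2 -365.7] dir [0.033 0.999] ends -8.0 8.0
top green [354 151   7   7  37] [ 637.2 -274.1] dir [0.993 0.12 ] ends -8.0 8.0
top green [216 153  53  17 212] [619.8  27.3] dir [0.175 0.984] ends -70.0 67.0
top green [387 157   7   7  37] [ 622.3 -360.2] dir [-0.603  0.797] ends -8.0 8.0
top red [ 93 214  11  11  45] [460.5 388.4] dir [0.997 0.077] ends -13.0 13.0
fascia [592.   26.9  89.7] 0.86
strip_end [461.  392.8  24.2] 0.72
lip_edge [585.6  33.  145.4] 0.83
lid_handle [614.1  27.2 201.3] 0.89
scene green [418   0  15  35 170] [-537.4  180.2] dir [0.993 0.12 ] ends -158.0 164.0
scene green [439  30   8  10  47] [-417.8  273.1] dir [0.998 0.064] ends -37.0 34.0
scene green [116 158   7   7  39] [ 700.2 -307.9] dir [0.612 0.791] ends -13.0 14.0
scene green [106 164   8   7  39] [ 729.5 -314. ] dir [0.729 0.684] ends -13.0 11.0
scene green [137 172   8   8  49] [ 714.6 -223.2] dir [0.735 0.678] ends -14.0 13.0
scene green [228 174  43  38 253] [623.1  46.5] dir [0.338 0.941] ends -82.0 73.0
scene green [128 179   7   8  44] [ 745.5 -229.3] dir [0.727 0.687] ends -13.0 12.0
scene red [105 173  51  40 572] [ 771.  -194.5] dir [0.127 0.992] ends -103.0 51.0
scene red [405 197  12  13  48] [467.8 395.9] dir [0.967 0.253] ends -23.0 15.0
fascia [462.2 387.7  22.6] 0.68
strip_end [437.1 299.2  22.7] 0.75
lid_handle [618.2  23.8 204.8] 0.8
```

View pics/crop1.png

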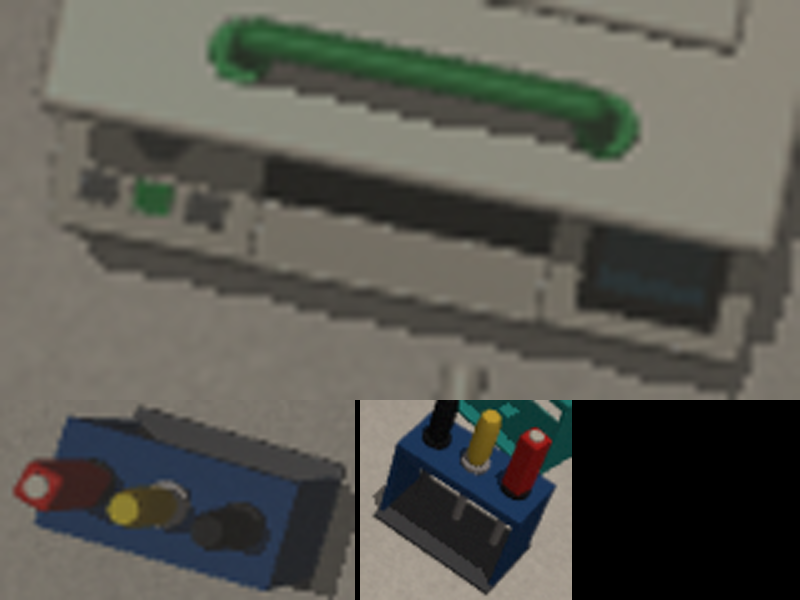

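>>> {"name": "send_rows", "arguments": {
  "series": [
    [[0, 0, 10], [40, 40, 40], -1],
    [[0, 0, 20], [80, 80, 80], -1],
    [[0, 0, 30], [130, 120, 120], -1],
    [[0, 0, 40], [170, 160, 150], -1],
    [[0, 0, 50], [210, 200, 170], -1],
    [[0, 0, 55], [240, 240, 170], -1],
    [[0, 0, 55], [270, 290, 170], -1],
    [[0, 0, 55], [300, 340, 170], -1],
    [[0, 0, 55], [310, 390, 170], -1],
    [[0, 0, 55], [320, 440, 170], -1]
  ]
}}

```text
time_s: 3.65
eef_pos: [0.5244, -0.0956, 0.4012]
eef_rot: [-0.0, 0.789, 0.614, 0.0]
wrist_force: [0.4, 0.0, -0.6]
opening: 1.0
grasp_force: 0.0
```

The strip's visible lower edge runs from crop pixel (262,195) to (555,250), and the lid's front edge from (45,100) to (765,245). The pin stands upright in the +y hole.

```bash
cat > c.py <<'E'
from h import *
st(); c=camera('top'); cv2.imwrite('pics/t2.png',cv2.cvtColor(c['pixels'],cv2.COLOR_RGB2BGR))
f=lambda x,y:(190+x/8-.44,150+y/8-.44)
for nm,a,b,z in(('strip low',(262,195),(555,250),.0825),('lid front',(45,103),(765,245),.15),('handle ax',(250,42),(610,113),.198)):
    A,B=[at_z(c,f(*p),z)*1000 for p in(a,b)]; d=(A-B)[:2]; print(nm,np.round(A),np.round(B),'mid',np.round((A+B)/2,1),'len',np.round(np.hypot(*d),1),'yaw',np.round(np.degrees(np.arctan2(-d[0],d[1])),2))
E
python3 c.py
```

```text
t 3.65 p [524.4 -95.6 401.2] z [ 0.  0. -1.] y [ 0.97  -0.245  0.   ] F [ 0.4  0.  -0.6] op 1.0 g 0.0
strip low [591.  85.  83.] [573. -22.  83.] mid [582.   31.9  82.5] len 108.5 yaw -9.89
lid front [615. 154. 150.] [570. -91. 150.] mid [592.2  31.9 150. ] len 249.3 yaw -10.4
handle ax [629.  82. 198.] [608. -35. 198.] mid [618.4  23.5 198. ] len 118.5 yaw -10.36
```

>>> {"name": "send_rows", "arguments": {
  "series": [
    [[0, 0, 0], [10, 60, 0], -1],
    [[0, 0, 0], [10, 120, 0], -1],
    [[0, 0, 0], [10, 180, -20], -1],
    [[0, 0, 0], [0, 240, -40], -1],
    [[0, 0, 0], [-10, 300, -60], -1],
    [[0, 0, 0], [-30, 350, -90], -1],
    [[0, 0, 0], [-50, 400, -110], -1],
    [[0, 0, 0], [-60, 450, -120], -1],
    [[0, 0, 0], [-64, 486, -130], -1],
    [[0, 0, 0], [-64, 486, -150], -1]
  ]
}}

```text
time_s: 4.95
eef_pos: [0.4597, 0.3911, 0.2515]
eef_rot: [-0.0, 0.788, 0.616, 0.001]
wrist_force: [0.4, 0.2, 0.0]
opening: 0.999
grasp_force: 0.0
```

>>> {"name": "send_rows", "arguments": {
  "series": [
    [[0, 0, 0], [0, -1, -50], -1],
    [[0, 0, 0], [0, -1, -90], -1],
    [[0, 0, 0], [0, -1, -109], -1],
    [[0, 0, 0], [0, -1, -109], -0.5],
    [[0, 0, 0], [0, -1, -109], 0.2],
    [[0, 0, 0], [0, -1, -109], 1],
    [[0, 0, 0], [0, -1, -109], 1],
    [[0, 0, 0], [0, -1, -109], 1]
  ]
}}

```text
time_s: 5.95
eef_pos: [0.461, 0.3879, 0.1443]
eef_rot: [0.0, 0.789, 0.614, 0.001]
wrist_force: [-1.1, -1.0, 6.5]
opening: 0.282
grasp_force: 57.5
```

```bash
cat > d.py <<'E'
from h import *
import sys
o=st()
ims=[]
for n in('scene','top'):
    c=camera(n); p=np.array(o['eef_pos'])+np.array(eval(sys.argv[2]) if len(sys.argv)>2 else [0,0,0]); u,v=proj(c,p)[0].astype(int); u=min(max(u,50),461);v=min(max(v,50),333)
    ims.append(cv2.resize(cv2.cvtColor(c['pixels'],cv2.COLOR_RGB2BGR)[v-50:v+50,u-50:u+50],(400,400),interpolation=cv2.INTER_CUBIC))
cv2.imwrite('pics/%s.png'%sys.argv[1],np.hstack(ims))
E
python3 d.py grasp
```

```text
t 5.95 p [461.  387.9 144.3] z [ 0.002  0.001 -1.   ] y [ 0.969 -0.245  0.002] F [-1.1 -1.   6.5] op 0.282 g 57.5
```

View pics/grasp.png

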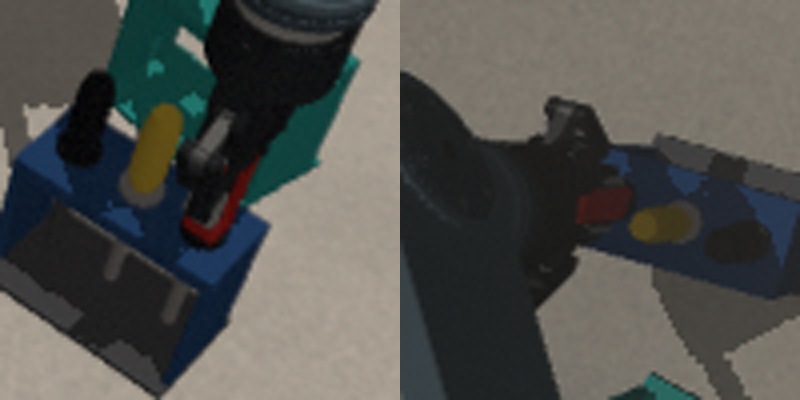

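The pin is gripped squarely on its red handle (opening 24 mm). I'll lift it out and compute the approach.

>>> {"name": "send_rows", "arguments": {
  "series": [
    [[0, 0, 0], [0, 0, 15], 1],
    [[0, 0, 0], [0, 0, 45], 1],
    [[0, 0, 0], [0, 0, 90], 1],
    [[0, 0, 0], [0, 0, 135], 1],
    [[0, 0, 0], [0, 0, 160], 1],
    [[0, 0, 0], [0, 0, 160], 1]
  ]
}}

```text
time_s: 6.8
eef_pos: [0.4611, 0.3881, 0.3055]
eef_rot: [0.0, 0.789, 0.614, 0.003]
wrist_force: [-0.2, -0.4, -2.8]
opening: 0.276
grasp_force: 57.9
```

```bash
cat > g.py <<'E'
from h import *
YAW=-10.4; O=np.array([596,28.5,90.]); L=121.3
cy,sy=np.cos(np.radians(YAW)),np.sin(np.radians(YAW)); a=np.radians(25)
cx=np.array([cy,sy,0]);fy=np.array([-sy,cy,0]);k=np.array([0,0,1.])
fx=cx*np.cos(a)+k*np.sin(a); fz=-cx*np.sin(a)+k*np.cos(a)
F=np.array([fx,fy,fz])
def tool(): # target tool orientation
    z=-fz;y=-fy;x=np.cross(y,z); return R.from_matrix(np.array([x,y,z]).T)
def goto(o,tip):  # tip in fascia coords mm
    p=O+F.T@np.array(tip)+L*fz
    dr=tool()*rot(o['eef_rot']).inv()
    return np.round(dr.as_rotvec(degrees=True),1),np.round(p-np.array(o['eef_pos'])*1000,1)
def tipf(o):
    r=rot(o['eef_rot']).as_matrix(); t=np.array(o['eef_pos'])*1000+L*r[:,2]
    return np.round(F@(t-O),1), np.round(F@np.array(o['wrist_force']),1)
if __name__=='__main__':
    import sys
    o=st(); print('tip,F fascia',*tipf(o)); print('fx,fy,fz',np.round(F,4).tolist())
    for a in sys.argv[1:]: print(a,*[x.tolist() for x in goto(o,eval(a))])
E
python3 g.py 0,42,100 0,42,30
```

```text
t 6.8 p [461.1 388.1 305.5] z [ 0.005  0.003 -1.   ] y [ 0.969 -0.245  0.004] F [-0.2 -0.4 -2.8] op 0.276 g 57.9
tip,F fascia [-138.8  329.7  168.7] [-1.3 -0.5 -2.5]
fx,fy,fz [[0.8914, -0.1636, 0.4226], [0.1805, 0.9836, 0.0], [-0.4157, 0.0763, 0.9063]]
0,42,100 [14.9, -22.8, -84.7] [50.5, -301.4, -15.0]
0,42,30 [14.9, -22.8, -84.7] [79.6, -306.7, -78.4]
```

>>> {"name": "send_rows", "arguments": {
  "series": [
    [[1.7, -2.5, -9.4], [5, -30, 20], 1],
    [[3.3, -5.1, -18.8], [10, -70, 30], 1],
    [[5, -7.6, -28.2], [15, -110, 30], 1],
    [[6.6, -10.1, -37.6], [20, -150, 30], 1],
    [[8.3, -12.7, -47], [25, -190, 30], 1],
    [[9.9, -15.2, -56.5], [30, -230, 30], 1],
    [[11.6, -17.7, -65.9], [40, -265, 20], 1],
    [[13.2, -20.3, -75.3], [45, -290, 0], 1],
    [[14.9, -22.8, -84.7], [50, -301, -15], 1],
    [[14.9, -22.8, -84.7], [50, -301, -15], 1]
  ]
}}

```text
time_s: 8.05
eef_pos: [0.5078, 0.0863, 0.2836]
eef_rot: [0.018, 0.973, -0.088, 0.211]
wrist_force: [-0.1, -0.6, -1.8]
opening: 0.28
grasp_force: 58.1
```

```bash
python3 g.py 0,42,60 0,42,15; python3 d.py appr "[.05,0,-.12]"
```

```text
t 8.05 p [507.8  86.3 283.6] z [ 0.407 -0.072 -0.911] y [-0.178 -0.984 -0.002] F [-0.1 -0.6 -1.8] op 0.28 g 58.1
tip,F fascia [-7.5 41.2 95.2] [-0.8 -0.6 -1.7]
fx,fy,fz [[0.8914, -0.1636, 0.4226], [0.1805, 0.9836, 0.0], [-0.4157, 0.0763, 0.9063]]
0,42,60 [-0.2, -0.6, -0.1] [20.4, -2.6, -29.3]
0,42,15 [-0.2, -0.6, -0.1] [39.1, -6.1, -70.1]
t 8.05 p [507.8  86.3 283.6] z [ 0.407 -0.072 -0.911] y [-0.178 -0.984 -0.002] F [-0.1 -0.6 -1.8] op 0.28 g 58.1
```

View pics/appr.png

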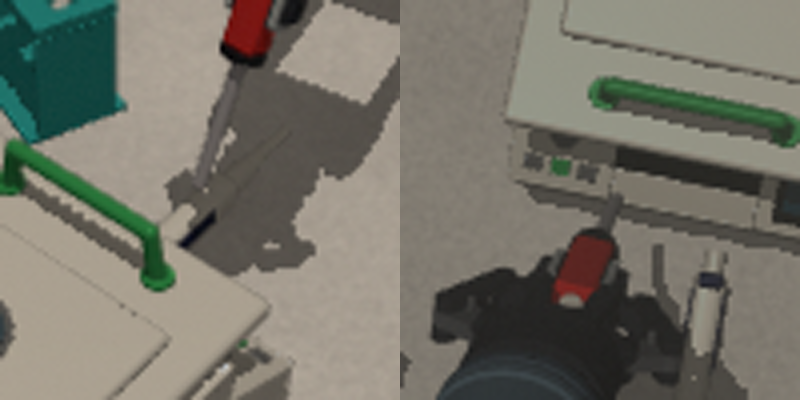

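The pin is held in line with the tool, and its tip is at (617,198) in the right-hand crop, just short of the strip's left end (612,165). I'll check the tip projection, then approach.

```bash
cat > e.py <<'E'
from g import *
o=telemetry.get_obs(); c=camera('top'); u,v=proj(c,np.array(o['eef_pos'])+[.05,0,-.12])[0].astype(int)
r=rot(o['eef_rot']).as_matrix(); t=np.array(o['eef_pos'])+L/1000*r[:,2]
s=lambda P:np.round((proj(c,P)[0]-[u-50,v-50])*4+[400,0],1)
print('tip pred',s(t-0*r[:,2]),'strip low corners',s((O+F.T@[-18,53,0])/1000),s((O+F.T@[-18,-53,0])/1000), 'handle',s((O+F.T@[66,59,88.4])/1000))
c2=camera('scene');p=proj(c2,t)[0]; u,v=proj(c2,np.array(o['eef_pos'])+[.05,0,-.12])[0].astype(int); print('scene tip',(p-[u-50,v-50])*4)
E
python3 e.py
```

```text
tip pred [613.5 201.3] strip low corners [615.7 170.2] [758.6 198.3] handle [606.2  91.7]
scene tip [190.96956063 185.33251189]
```

>>> {"name": "send_rows", "arguments": {
  "series": [
    [[0, -0.5, 0], [10, -2, -14], 1],
    [[-0.2, -0.7, -0.1], [20, -3, -30], 1],
    [[-0.2, -0.7, -0.1], [25, -4, -40], 1],
    [[-0.2, -0.7, -0.1], [33, -5, -57], 1],
    [[-0.2, -0.7, -0.1], [33, -5, -57], 1]
  ]
}}

```text
time_s: 8.88
eef_pos: [0.5426, 0.0815, 0.2291]
eef_rot: [0.019, 0.972, -0.088, 0.218]
wrist_force: [0.4, -0.3, -2.0]
opening: 0.277
grasp_force: 58.0
```

```bash
python3 g.py 0,42,6 0,42,0
```

```text
t 8.88 p [542.6  81.5 229.1] z [ 0.421 -0.076 -0.904] y [-0.18  -0.984 -0.002] F [ 0.4 -0.3 -2. ] op 0.277 g 58.0
tip,F fascia [ 3.2 42.7 31. ] [-0.5 -0.2 -2. ]
fx,fy,fz [[0.8914, -0.1636, 0.4226], [0.1805, 0.9836, 0.0], [-0.4157, 0.0763, 0.9063]]
0,42,6 [-0.0, 0.3, -0.0] [8.1, -2.0, -23.7]
0,42,0 [-0.0, 0.3, -0.0] [10.6, -2.5, -29.2]
```

>>> {"name": "send_rows", "arguments": {
  "series": [
    [[0, 0.3, 0], [3, -1, -12], 1],
    [[0, 0.3, 0], [7, -2, -24], 1],
    [[0, 0.3, 0], [8, -2, -26], 1],
    [[0, 0.3, 0], [8, -2, -26], 1]
  ]
}}

```text
time_s: 9.38
eef_pos: [0.551, 0.0794, 0.2041]
eef_rot: [0.019, 0.972, -0.089, 0.217]
wrist_force: [-0.3, -0.6, -2.2]
opening: 0.28
grasp_force: 58.0
```

```bash
python3 g.py 0,42,0
```

```text
t 9.38 p [551.   79.4 204.1] z [ 0.419 -0.076 -0.905] y [-0.181 -0.983 -0.001] F [-0.3 -0.6 -2.2] op 0.28 g 58.0
tip,F fascia [ 0.2 42.   4.7] [-1.1 -0.6 -1.9]
fx,fy,fz [[0.8914, -0.1636, 0.4226], [0.1805, 0.9836, 0.0], [-0.4157, 0.0763, 0.9063]]
0,42,0 [-0.0, 0.2, 0.0] [2.1, -0.3, -4.1]
```

>>> {"name": "send_rows", "arguments": {
  "series": [
    [[0, 0, 0], [0.8, -0.2, -1.8], 1],
    [[0, 0, 0], [1.7, -0.3, -3.6], 1],
    [[0, 0, 0], [1.7, -0.3, -3.6], 1]
  ]
}}

```text
time_s: 9.75
eef_pos: [0.5528, 0.0791, 0.2007]
eef_rot: [0.019, 0.972, -0.089, 0.217]
wrist_force: [-0.2, 0.4, -1.9]
opening: 0.283
grasp_force: 58.0
```

```bash
python3 g.py
```

```text
t 9.75 p [552.8  79.1 200.7] z [ 0.419 -0.076 -0.905] y [-0.181 -0.983 -0.001] F [-0.2  0.4 -1.9] op 0.283 g 58.0
tip,F fascia [ 0.4 42.1  0.8] [-1.1  0.4 -1.7]
fx,fy,fz [[0.8914, -0.1636, 0.4226], [0.1805, 0.9836, 0.0], [-0.4157, 0.0763, 0.9063]]
```

>>> {"name": "send_rows", "arguments": {
  "series": [
    [[0, 0, 0], [0.4, -0.1, -0.9], 1],
    [[0, 0, 0], [0.8, -0.2, -1.8], 1],
    [[0, 0, 0], [0.8, -0.2, -1.8], 1]
  ]
}}

```text
time_s: 10.12
eef_pos: [0.5539, 0.079, 0.1999]
eef_rot: [0.019, 0.972, -0.089, 0.218]
wrist_force: [-4.2, 1.0, 5.8]
opening: 0.285
grasp_force: 58.9
```

```bash
python3 g.py
```

```text
t 10.12 p [553.9  79.  199.9] z [ 0.42  -0.076 -0.904] y [-0.181 -0.984 -0.001] F [-4.2  1.   5.8] op 0.285 g 58.9
tip,F fascia [ 1.3 42.3 -0.3] [-1.5  0.2  7.1]
fx,fy,fz [[0.8914, -0.1636, 0.4226], [0.1805, 0.9836, 0.0], [-0.4157, 0.0763, 0.9063]]
```

Contact at about 9 N. I'll ease off and slide along the strip in small steps towards -y.

>>> {"name": "send_rows", "arguments": {
  "series": [
    [[0, 0, 0], [-2, -2, -0.5], 1],
    [[0, 0, 0], [-2.8, -5, -0.5], 1],
    [[0, 0, 0], [-3.6, -8.5, -0.5], 1],
    [[0, 0, 0], [-3.6, -8.5, -0.5], 1]
  ]
}}

```text
time_s: 10.62
eef_pos: [0.5507, 0.0704, 0.1993]
eef_rot: [0.019, 0.972, -0.089, 0.218]
wrist_force: [-3.0, 1.9, 4.7]
opening: 0.277
grasp_force: 57.9
```

```bash
python3 g.py
```

```text
t 10.62 p [550.7  70.4 199.3] z [ 0.421 -0.076 -0.904] y [-0.181 -0.983 -0.001] F [-3.   1.9  4.7] op 0.277 g 57.9
tip,F fascia [-0.4 33.1 -0.2] [-1.   1.3  5.6]
fx,fy,fz [[0.8914, -0.1636, 0.4226], [0.1805, 0.9836, 0.0], [-0.4157, 0.0763, 0.9063]]
```

>>> {"name": "send_rows", "arguments": {
  "series": [
    [[0, 0, 0], [-0.7, -4, 0.1], 1],
    [[0, 0, 0], [-1.5, -8, 0.1], 1],
    [[0, 0, 0], [-1.5, -8, 0.1], 1]
  ]
}}

```text
time_s: 11.0
eef_pos: [0.5491, 0.0624, 0.1993]
eef_rot: [0.019, 0.972, -0.089, 0.218]
wrist_force: [-3.7, 1.6, 5.9]
opening: 0.279
grasp_force: 58.1
```

>>> {"name": "send_rows", "arguments": {
  "series": [
    [[0, 0, 0], [-0.7, -4, 0], 1],
    [[0, 0, 0], [-1.5, -8, 0], 1],
    [[0, 0, 0], [-1.5, -8, 0], 1]
  ]
}}

```text
time_s: 11.38
eef_pos: [0.5476, 0.0544, 0.1993]
eef_rot: [0.019, 0.972, -0.089, 0.218]
wrist_force: [-1.8, 2.6, 5.4]
opening: 0.272
grasp_force: 58.3
```

```bash
python3 g.py
```

```text
t 11.38 p [547.6  54.4 199.3] z [ 0.421 -0.076 -0.904] y [-0.181 -0.984 -0.002] F [-1.8  2.6  5.4] op 0.272 g 58.3
tip,F fascia [-0.5 16.9 -0.1] [0.2 2.2 5.9]
fx,fy,fz [[0.8914, -0.1636, 0.4226], [0.1805, 0.9836, 0.0], [-0.4157, 0.0763, 0.9063]]
```

>>> {"name": "send_rows", "arguments": {
  "series": [
    [[0, 0, 0], [-0.7, -4, 0], 1],
    [[0, 0, 0], [-1.5, -8, 0], 1],
    [[0, 0, 0], [-1.5, -8, 0], 1]
  ]
}}

```text
time_s: 11.75
eef_pos: [0.5461, 0.0464, 0.1993]
eef_rot: [0.019, 0.972, -0.089, 0.218]
wrist_force: [-2.2, 2.2, 5.8]
opening: 0.273
grasp_force: 58.4
```

>>> {"name": "send_rows", "arguments": {
  "series": [
    [[0, 0, 0], [-0.7, -4, 0], 1],
    [[0, 0, 0], [-1.5, -8, 0], 1],
    [[0, 0, 0], [-1.5, -8, 0], 1]
  ]
}}

```text
time_s: 12.12
eef_pos: [0.5446, 0.0384, 0.1994]
eef_rot: [0.019, 0.972, -0.089, 0.218]
wrist_force: [-2.8, 2.8, 5.2]
opening: 0.274
grasp_force: 58.4
```

```bash
python3 g.py
```

```text
t 12.12 p [544.6  38.4 199.4] z [ 0.421 -0.076 -0.904] y [-0.181 -0.983 -0.002] F [-2.8  2.8  5.2] op 0.274 g 58.4
tip,F fascia [-0.6  0.7 -0. ] [-0.8  2.3  6.1]
fx,fy,fz [[0.8914, -0.1636, 0.4226], [0.1805, 0.9836, 0.0], [-0.4157, 0.0763, 0.9063]]
```

>>> {"name": "send_rows", "arguments": {
  "series": [
    [[0, 0, 0], [-0.7, -4, 0], 1],
    [[0, 0, 0], [-1.5, -8, 0], 1],
    [[0, 0, 0], [-1.5, -8, 0], 1]
  ]
}}

```text
time_s: 12.5
eef_pos: [0.5431, 0.0304, 0.1994]
eef_rot: [0.019, 0.972, -0.089, 0.218]
wrist_force: [-2.7, 2.0, 4.3]
opening: 0.276
grasp_force: 58.5
```

>>> {"name": "send_rows", "arguments": {
  "series": [
    [[0, 0, 0], [-0.7, -4, 0], 1],
    [[0, 0, 0], [-1.5, -8, 0], 1],
    [[0, 0, 0], [-1.5, -8, 0], 1]
  ]
}}

```text
time_s: 12.88
eef_pos: [0.5404, 0.0218, 0.1976]
eef_rot: [0.019, 0.972, -0.089, 0.217]
wrist_force: [-0.6, 0.3, -1.7]
opening: 0.273
grasp_force: 58.3
```

```bash
python3 g.py
```

```text
t 12.88 p [540.4  21.8 197.6] z [ 0.417 -0.076 -0.905] y [-0.182 -0.983 -0.001] F [-0.6  0.3 -1.7] op 0.273 g 58.3
tip,F fascia [ -2.8 -16.6  -1.2] [-1.4  0.2 -1.3]
fx,fy,fz [[0.8914, -0.1636, 0.4226], [0.1805, 0.9836, 0.0], [-0.4157, 0.0763, 0.9063]]
```

The pin dropped free at y ≈ -17. I'll move towards the hole's centre and probe down gently.

>>> {"name": "send_rows", "arguments": {
  "series": [
    [[0, 0, 0], [1, -4.2, 0.8], 1],
    [[0, 0, 0], [1.9, -4.4, -1], 1],
    [[0, 0, 0], [2.7, -4.6, -2.8], 1],
    [[0, 0, 0], [2.7, -4.6, -2.8], 1]
  ]
}}

```text
time_s: 13.38
eef_pos: [0.5436, 0.0179, 0.1954]
eef_rot: [0.019, 0.972, -0.089, 0.217]
wrist_force: [1.0, 0.1, -1.8]
opening: 0.274
grasp_force: 58.4
```

```bash
python3 g.py
```

```text
t 13.38 p [543.6  17.9 195.4] z [ 0.418 -0.076 -0.905] y [-0.181 -0.983 -0.001] F [ 1.   0.1 -1.8] op 0.274 g 58.4
tip,F fascia [ -0.1 -19.8  -4.8] [ 0.1  0.3 -2. ]
fx,fy,fz [[0.8914, -0.1636, 0.4226], [0.1805, 0.9836, 0.0], [-0.4157, 0.0763, 0.9063]]
```

>>> {"name": "send_rows", "arguments": {
  "series": [
    [[0, 0, 0], [1.2, -0.2, -2.7], 1],
    [[0, 0, 0], [2.5, -0.5, -5.4], 1],
    [[0, 0, 0], [3.3, -0.6, -7.3], 1],
    [[0, 0, 0], [3.3, -0.6, -7.3], 1]
  ]
}}

```text
time_s: 13.88
eef_pos: [0.5469, 0.0173, 0.1881]
eef_rot: [0.019, 0.972, -0.089, 0.217]
wrist_force: [-0.3, -0.4, -1.8]
opening: 0.275
grasp_force: 58.4
```

```bash
python3 g.py
```

```text
t 13.88 p [546.9  17.3 188.1] z [ 0.419 -0.076 -0.905] y [-0.181 -0.983 -0.001] F [-0.3 -0.4 -1.8] op 0.275 g 58.4
tip,F fascia [ -0.1 -19.8 -12.8] [-1.  -0.4 -1.5]
fx,fy,fz [[0.8914, -0.1636, 0.4226], [0.1805, 0.9836, 0.0], [-0.4157, 0.0763, 0.9063]]
```

>>> {"name": "send_rows", "arguments": {
  "series": [
    [[0, 0, 0], [0.8, -0.2, -1.8], 1],
    [[0, 0, 0], [1.7, -0.3, -3.6], 1],
    [[0, 0, 0], [2.5, -0.5, -5.4], 1],
    [[0, 0, 0], [3.3, -0.6, -7.3], 1],
    [[0, 0, 0], [3.3, -0.6, -7.3], 1]
  ]
}}

```text
time_s: 14.5
eef_pos: [0.5504, 0.0166, 0.181]
eef_rot: [0.019, 0.972, -0.089, 0.217]
wrist_force: [-1.0, -0.5, 0.9]
opening: 0.275
grasp_force: 58.7
```

```bash
cat > l.py <<'E'
from g import *
for n in('top','scene'):
    c=camera(n)
    for d in spotter.landmark_of('lid_handle',n)[:1]: print(n,'handle',np.round(np.array(d['xyz'])*1000,1),round(d['conf'],2))
E
python3 g.py; python3 l.py
```

```text
t 14.5 p [550.4  16.6 181. ] z [ 0.419 -0.076 -0.905] y [-0.181 -0.983 -0.001] F [-1.  -0.5  0.9] op 0.275 g 58.7
tip,F fascia [  0.2 -19.9 -20.8] [-0.4 -0.7  1.2]
fx,fy,fz [[0.8914, -0.1636, 0.4226], [0.1805, 0.9836, 0.0], [-0.4157, 0.0763, 0.9063]]
top handle [629.7  21.8 240.4] 0.79
scene handle [633.4  23.7 241.2] 0.69
```

The lid is ajar: the handle rose from 201 to 240 mm. I'll withdraw the pin straight out.

>>> {"name": "send_rows", "arguments": {
  "series": [
    [[0, 0, 0], [-4, 0.7, 9], 1],
    [[0, 0, 0], [-10, 1.8, 22], 1],
    [[0, 0, 0], [-20, 3.7, 43.6], 1],
    [[0, 0, 0], [-32, 5.9, 69.8], 1],
    [[0, 0, 0], [-46, 8.4, 100], 1],
    [[0, 0, 0], [-56, 10, 122], 1],
    [[0, 0, 0], [-56, 10, 122], 1]
  ]
}}

```text
time_s: 15.58
eef_pos: [0.4948, 0.0266, 0.3062]
eef_rot: [0.019, 0.971, -0.089, 0.22]
wrist_force: [-0.3, -1.0, -1.8]
opening: 0.275
grasp_force: 58.6
```

```bash
cat > k.py <<'E'
from g import *
o=st(); y=np.array([.9693,-.2459,0]);z=np.array([0,0,-1.]); T=R.from_matrix(np.array([np.cross(y,z),y,z]).T)
print((T*rot(o['eef_rot']).inv()).as_rotvec(degrees=True).round(1),np.round(np.array([461,387.9,305])-np.array(o['eef_pos'])*1000,1))
E
python3 k.py; python3 l.py
```

```text
t 15.57 p [494.8  26.6 306.2] z [ 0.424 -0.077 -0.902] y [-0.181 -0.984 -0.001] F [-0.3 -1.  -1.8] op 0.275 g 58.6
[-15.2  23.6  84.6] [-33.8 361.3  -1.2]
top handle [631.8  20.5 239.2] 0.69
scene handle [630.1  23.2 239. ] 0.84
```

>>> {"name": "send_rows", "arguments": {
  "series": [
    [[-1.7, 2.6, 9.4], [0, 30, 30], 1],
    [[-3.4, 5.2, 18.8], [-5, 70, 60], 1],
    [[-5.1, 7.9, 28.2], [-10, 110, 60], 1],
    [[-6.8, 10.5, 37.6], [-15, 150, 60], 1],
    [[-8.4, 13.1, 47], [-20, 195, 60], 1],
    [[-10.1, 15.7, 56.4], [-25, 240, 60], 1],
    [[-11.8, 18.4, 65.8], [-28, 280, 60], 1],
    [[-13.5, 21, 75.2], [-31, 320, 60], 1],
    [[-15.2, 23.6, 84.6], [-34, 361, 60], 1],
    [[-15.2, 23.6, 84.6], [-34, 361, 60], 1]
  ]
}}

```text
time_s: 17.02
eef_pos: [0.46, 0.39, 0.3595]
eef_rot: [0.001, 0.788, 0.615, -0.005]
wrist_force: [-0.7, -1.0, -2.8]
opening: 0.274
grasp_force: 58.8
```

```bash
python3 k.py; python3 d.py back "[0,0,-.16]"
```

```text
t 17.02 p [460.  390.  359.5] z [-0.006 -0.008 -1.   ] y [ 0.97  -0.243 -0.004] F [-0.7 -1.  -2.8] op 0.274 g 58.8
[ 0.4 -0.4 -0.2] [  1.   -2.1 -54.5]
t 17.02 p [460.  390.  359.5] z [-0.006 -0.008 -1.   ] y [ 0.97  -0.243 -0.004] F [-0.7 -1.  -2.8] op 0.274 g 58.8
```

View pics/back.png

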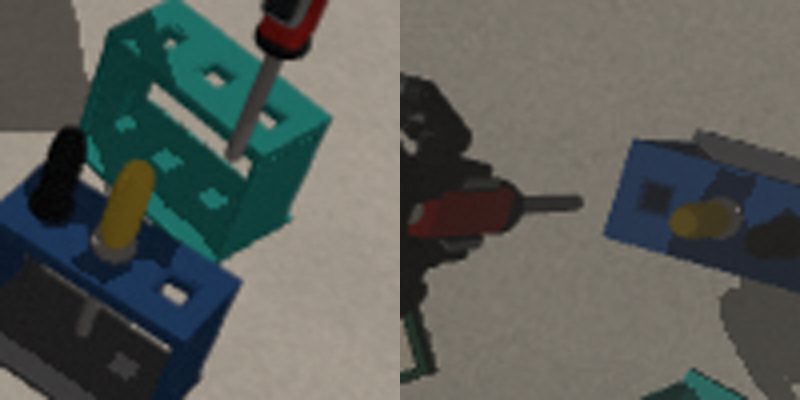

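The hole is empty and clear at (656,197) on the right and (173,293) on the left. The pin is above and the other tools stand untouched. Descending.

>>> {"name": "send_rows", "arguments": {
  "series": [
    [[0.4, -0.4, -0.2], [1, -2, -20], 1],
    [[0.4, -0.4, -0.2], [1, -2, -50], 1],
    [[0.4, -0.4, -0.2], [1, -2, -80], 1],
    [[0.4, -0.4, -0.2], [1, -2, -92], 1],
    [[0.4, -0.4, -0.2], [1, -2, -92], 1],
    [[0.4, -0.4, -0.2], [1, -2, -92], 1]
  ]
}}

```text
time_s: 17.88
eef_pos: [0.4621, 0.3857, 0.2727]
eef_rot: [0.001, 0.791, 0.612, 0.004]
wrist_force: [-0.4, -0.0, -1.7]
opening: 0.273
grasp_force: 58.8
```

```bash
python3 k.py
cat > m.py <<'E'
from h import *
o=telemetry.get_obs();r=rot(o['eef_rot']).as_matrix();t=np.array(o['eef_pos'])+.1213*r[:,2]
out=[]
for n in('scene','top'):
    c=camera(n); print(n,'hole',[np.round(np.array(d['xyz'])*1000,1).tolist() for d in spotter.landmark_of('rack_hole0',n) if abs(d['xyz'][1]-.388)<.02 and abs(d['xyz'][0]-.46)<.03],'tip',[np.round(np.array(d['xyz'])*1000,1).tolist() for d in spotter.landmark_of('pin_tip',n)[:2]],'pred',np.round(t*1000,1))
E
python3 m.py
```

```text
t 17.88 p [462.1 385.7 272.7] z [ 0.008  0.003 -1.   ] y [ 0.968 -0.251  0.007] F [-0.4 -0.  -1.7] op 0.273 g 58.8
[-0.1  0.4  0.3] [-1.1  2.2 32.3]
scene hole [[462.5, 386.1, 119.4]] tip [[462.9, 386.2, 149.0]] pred [463.  386.  151.4]
top hole [[461.9, 390.4, 119.6]] tip [[465.9, 386.8, 148.1]] pred [463.  386.  151.4]
```

>>> {"name": "send_rows", "arguments": {
  "series": [
    [[-0.1, 0.3, 0.2], [-1.5, 2, 0], 1],
    [[-0.1, 0.3, 0.2], [-1.5, 2, -15], 1],
    [[-0.1, 0.3, 0.2], [-1.5, 2, -30], 1],
    [[-0.1, 0.3, 0.2], [-1.5, 2, -42], 1],
    [[-0.1, 0.3, 0.2], [-1.5, 2, -50], 1],
    [[-0.1, 0.3, 0.2], [-1.5, 2, -50], 1]
  ]
}}

```text
time_s: 18.92
eef_pos: [0.4594, 0.3874, 0.2201]
eef_rot: [0.0, 0.79, 0.614, -0.001]
wrist_force: [0.3, 0.5, -2.3]
opening: 0.274
grasp_force: 58.8
```

```bash
python3 k.py
```

```text
t 18.93 p [459.4 387.4 220.1] z [-0.001 -0.001 -1.   ] y [ 0.969 -0.247 -0.001] F [ 0.3  0.5 -2.3] op 0.274 g 58.8
[ 0.1 -0.1  0.1] [ 1.6  0.5 84.9]
```

>>> {"name": "send_rows", "arguments": {
  "series": [
    [[0, 0, 0], [1, 0.5, -20], 1],
    [[0, 0, 0], [1.5, 0.5, -40], 1],
    [[0, 0, 0], [1.5, 0.5, -60], 1],
    [[0, 0, 0], [1.5, 0.5, -70], 1],
    [[0, 0, 0], [1.5, 0.5, -74], 1],
    [[0, 0, 0], [1.5, 0.5, -74], 1]
  ]
}}

```text
time_s: 19.68
eef_pos: [0.4614, 0.3882, 0.1472]
eef_rot: [0.0, 0.79, 0.614, 0.0]
wrist_force: [0.6, -1.3, -1.2]
opening: 0.275
grasp_force: 58.8
```

```bash
python3 k.py
```

```text
t 19.68 p [461.4 388.2 147.2] z [ 0. -0. -1.] y [ 0.969 -0.247  0.   ] F [ 0.6 -1.3 -1.2] op 0.275 g 58.8
[0.  0.  0.1] [ -0.4  -0.3 157.8]
```

>>> {"name": "send_rows", "arguments": {
  "series": [
    [[0, 0, 0], [-0.4, -0.3, -1.5], 1],
    [[0, 0, 0], [-0.4, -0.3, -2.7], 1],
    [[0, 0, 0], [-0.4, -0.3, -2.7], 1],
    [[0, 0, 0], [-0.4, -0.3, -2.7], 0.4],
    [[0, 0, 0], [-0.4, -0.3, -2.7], 0],
    [[0, 0, 0], [-0.4, -0.3, -2.7], -0.5],
    [[0, 0, 0], [-0.4, -0.3, -2.7], -1],
    [[0, 0, 0], [-0.4, -0.3, -2.7], -1],
    [[0, 0, 0], [-0.4, -0.3, 20], -1],
    [[0, 0, 0], [-0.4, -0.3, 60], -1]
  ]
}}

```text
time_s: 20.92
eef_pos: [0.4597, 0.3871, 0.2058]
eef_rot: [-0.0, 0.79, 0.614, -0.002]
wrist_force: [0.5, 0.1, 0.4]
opening: 1.002
grasp_force: 0.0
```

>>> {"name": "send_rows", "arguments": {
  "series": [
    [[0, 0, 0], [0, 0, 50], -1],
    [[0, 0, 0], [0, 0, 110], -1],
    [[0, 0, 0], [0, -50, 130], -1],
    [[0, 0, 0], [0, -110, 130], -1],
    [[0, 0, 0], [0, -170, 130], -1],
    [[0, 0, 0], [0, -170, 130], -1]
  ]
}}

```text
time_s: 21.68
eef_pos: [0.4612, 0.2145, 0.3374]
eef_rot: [0.001, 0.791, 0.612, 0.0]
wrist_force: [0.9, 0.6, -0.6]
opening: 0.998
grasp_force: 0.0
```

```bash
cat > n.py <<'E'
from g import *
o=st(); ims=[]
for n in('scene','top'):
    c=camera(n)
    for t in ('pin_grip','driver','rotor_key','lid_handle'):
        print(n,t,[(np.round(np.array(d['xyz'])*1000,1).tolist(),round(d['conf'],2)) for d in spotter.landmark_of(t,n)[:1]])
    im=cv2.cvtColor(c['pixels'],cv2.COLOR_RGB2BGR)
    for P in([.455,.36,.13],[.63,.05,.2]):
        u,v=proj(c,P)[0].astype(int); ims.append(cv2.resize(im[v-40:v+40,max(u-50,0):max(u-50,0)+100],(375,300),interpolation=cv2.INTER_CUBIC))
cv2.imwrite('pics/rel.png',np.vstack([np.hstack(ims[:2]),np.hstack(ims[2:])]))
E
python3 n.py
```

```text
t 21.68 p [461.2 214.5 337.4] z [ 0.001 -0.001 -1.   ] y [ 0.968 -0.252  0.001] F [ 0.9  0.6 -0.6] op 0.998 g 0.0
scene pin_grip [([462.4, 386.7, 165.1], 0.59)]
scene driver []
scene rotor_key [([433.0, 299.3, 22.9], 0.64)]
scene lid_handle [([631.9, 24.4, 242.5], 0.86)]
top pin_grip []
top driver []
top rotor_key []
top lid_handle [([630.9, 23.6, 240.1], 0.59)]
```

View pics/rel.png

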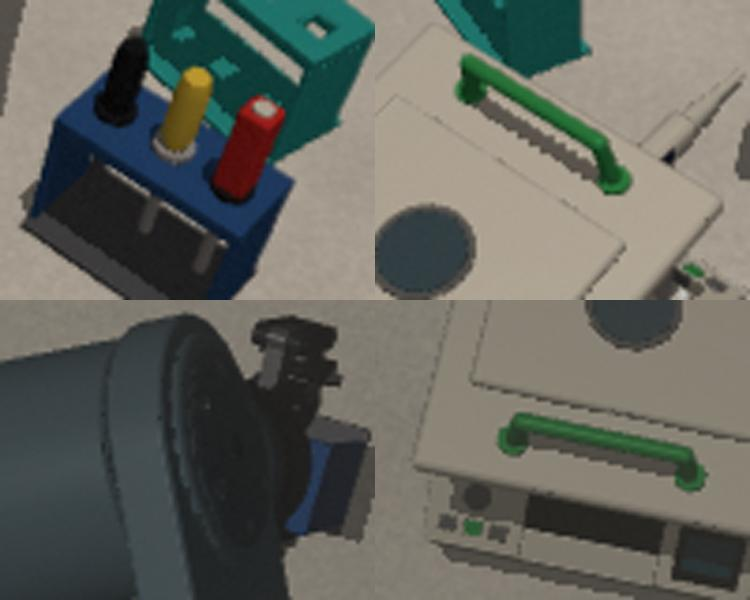

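The pin is standing seated in its place and the lid is ajar with its handle at ~(632,23,240). Next I go above the handle.

>>> {"name": "send_rows", "arguments": {
  "series": [
    [[0, 0, 1], [40, -45, 0], -1],
    [[0, 0, 2], [80, -90, 0], -1],
    [[0, 0, 4], [125, -140, 0], -1],
    [[0, 0, 4], [165, -185, 0], -1],
    [[0, 0, 4], [171, -191, -10], -1],
    [[0, 0, 4], [171, -191, -20], -1],
    [[0, 0, 4], [171, -191, -20], -1]
  ]
}}

```text
time_s: 23.05
eef_pos: [0.6305, 0.0285, 0.3156]
eef_rot: [-0.001, 0.767, 0.641, -0.001]
wrist_force: [-0.1, 0.4, 0.3]
opening: 0.998
grasp_force: 0.0
```

```bash
cat > p.py <<'E'
from g import *
import sys
H=O+220.5*cx; H[2]=144.; r=np.hypot(198,54); a0=np.arctan2(54,198)
def bar(th): return H+r*(-np.cos(a0+th)*cx+np.sin(a0+th)*k)
if __name__=='__main__':
    o=st(); print('H',H.round(1)); p=np.array(o['eef_pos'])*1000+[0,0,19]
    d=p-H; print('bar-plane coords of grasp pt: ang',np.round(np.arctan2(d[2],-(d@cx))-a0,3),'r',np.round(np.hypot(d[2],d@cx),1),'lat',np.round(d@fy,1))
    if len(sys.argv)>1:
        P0=bar(float(sys.argv[1]))
        for th in eval(sys.argv[2]): print(th,np.round(bar(th)-P0,1).tolist())
E
python3 p.py; python3 l.py
```

```text
t 23.05 p [630.5  28.5 315.6] z [-0.003  0.    -1.   ] y [ 0.984 -0.177 -0.003] F [-0.1  0.4  0.3] op 0.998 g 0.0
H [812.9 -11.3 144. ]
bar-plane coords of grasp pt: ang 0.53 r 266.7 lat 6.2
top handle [630.4  20.5 239.4] 0.91
scene handle [631.2  21.5 240.1] 0.73
```

>>> {"name": "send_rows", "arguments": {
  "series": [
    [[0, 0, 0], [1, -6, -40], -1],
    [[0, 0, 0], [1, -6, -70], -1],
    [[0, 0, 0], [1, -6, -90], -1],
    [[0, 0, 0], [1, -6, -95], -1],
    [[0, 0, 0], [1, -6, -95], -0.3],
    [[0, 0, 0], [1, -6, -95], 0.3],
    [[0, 0, 0], [1, -6, -95], 1],
    [[0, 0, 0], [1, -6, -95], 1],
    [[0, 0, 0], [1, -6, -95], 1]
  ]
}}

```text
time_s: 24.38
eef_pos: [0.6321, 0.0209, 0.2226]
eef_rot: [-0.0, 0.768, 0.641, -0.001]
wrist_force: [-4.2, 0.9, 4.1]
opening: 0.118
grasp_force: 58.5
```

```bash
python3 p.py 0.21 "[.21,.26,.31,.36,.41,.46,.51]"; python3 d.py bar; python3 l.py
```

```text
t 24.38 p [632.1  20.9 222.6] z [-0.001 -0.    -1.   ] y [ 0.984 -0.179 -0.001] F [-4.2  0.9  4.1] op 0.118 g 58.5
H [812.9 -11.3 144. ]
bar-plane coords of grasp pt: ang 0.222 r 207.9 lat -0.9
0.21 [0.0, 0.0, 0.0]
0.26 [4.8, -0.9, 9.0]
0.31 [10.1, -1.9, 17.7]
0.36 [15.8, -2.9, 26.2]
0.41 [22.0, -4.0, 34.4]
0.46 [28.5, -5.2, 42.2]
0.51 [35.4, -6.5, 49.7]
t 24.38 p [632.1  20.9 222.6] z [-0.001 -0.    -1.   ] y [ 0.984 -0.179 -0.001] F [-4.2  0.9  4.1] op 0.118 g 58.5
top handle [630.3  20.4 235.5] 0.94
scene handle [631.9  24.  236.8] 0.96
```

View pics/bar.png

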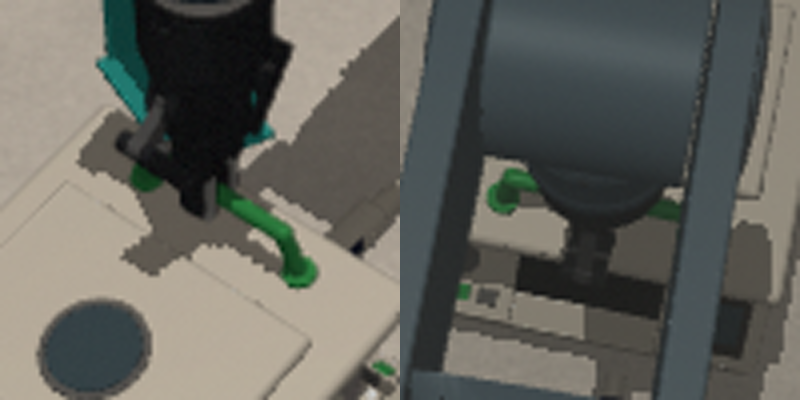

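The gripper holds the bar at its middle. I'll start along the hinge arc.

>>> {"name": "send_rows", "arguments": {
  "series": [
    [[0, 0, 0], [2.4, -0.4, 4.5], 1],
    [[0, 0, 0], [4.8, -0.9, 9], 1],
    [[0, 0, 0], [7.4, -1.4, 13.4], 1],
    [[0, 0, 0], [10, -1.9, 17.7], 1],
    [[0, 0, 0], [13, -2.4, 22], 1],
    [[0, 0, 0], [16, -2.9, 26], 1],
    [[0, 0, 0], [22, -4, 34.4], 1],
    [[0, 0, 0], [22, -4, 34.4], 1]
  ]
}}

```text
time_s: 25.68
eef_pos: [0.653, 0.017, 0.2566]
eef_rot: [-0.002, 0.768, 0.641, -0.002]
wrist_force: [-10.0, -0.8, 6.3]
opening: 0.117
grasp_force: 58.8
```

```bash
python3 p.py 0.41 "[.46,.51,.56,.61,.66,.71,.76,.81]"; python3 l.py
```

```text
t 25.68 p [653.   17.  256.6] z [-0.005 -0.    -1.   ] y [ 0.984 -0.179 -0.005] F [-10.   -0.8   6.3] op 0.117 g 58.8
H [812.9 -11.3 144. ]
bar-plane coords of grasp pt: ang 0.415 r 209.0 lat -1.1
0.46 [6.5, -1.2, 7.8]
0.51 [13.4, -2.5, 15.3]
0.56 [20.6, -3.8, 22.5]
0.61 [28.2, -5.2, 29.2]
0.66 [36.2, -6.6, 35.6]
0.71 [44.4, -8.1, 41.6]
0.76 [52.9, -9.7, 47.1]
0.81 [61.6, -11.3, 52.2]
top handle [650.   18.2 268.3] 0.69
scene handle [652.   18.1 273.3] 0.9
```

>>> {"name": "send_rows", "arguments": {
  "series": [
    [[0, 0, 0], [2, -0.4, 4.5], 1],
    [[0, 0, 0], [5.5, -1.2, 8.4], 1],
    [[0, 0, 0], [9, -1.8, 12.2], 1],
    [[0, 0, 0], [12.4, -2.5, 16], 1],
    [[0, 0, 0], [19.6, -3.8, 23], 1],
    [[0, 0, 0], [27.2, -5.2, 30], 1],
    [[0, 0, 0], [35.2, -6.6, 36.2], 1],
    [[0, 0, 0], [43.4, -8.1, 42.2], 1],
    [[0, 0, 0], [43.4, -8.1, 42.2], 1]
  ]
}}

```text
time_s: 27.0
eef_pos: [0.6979, 0.0083, 0.3005]
eef_rot: [0.0, 0.768, 0.641, -0.001]
wrist_force: [-7.8, -1.2, 7.5]
opening: 0.113
grasp_force: 59.6
```

```bash
python3 p.py 0.71 "[.76,.81,.86,.91,.96,1.0,1.03,1.05,1.07]"; python3 l.py
```

```text
t 27.0 p [697.9   8.3 300.5] z [-0.001 -0.001 -1.   ] y [ 0.984 -0.179 -0.001] F [-7.8 -1.2  7.5] op 0.113 g 59.6
H [812.9 -11.3 144. ]
bar-plane coords of grasp pt: ang 0.718 r 210.7 lat -1.5
0.76 [8.5, -1.6, 5.5]
0.81 [17.3, -3.2, 10.6]
0.86 [26.3, -4.8, 15.3]
0.91 [35.5, -6.5, 19.4]
0.96 [44.9, -8.2, 23.2]
1.0 [52.5, -9.6, 25.8]
1.03 [58.3, -10.7, 27.5]
1.05 [62.2, -11.4, 28.6]
1.07 [66.2, -12.1, 29.6]
top handle [695.8   8.7 315.2] 0.69
scene handle [696.3  11.9 315.1] 0.94
```

>>> {"name": "send_rows", "arguments": {
  "series": [
    [[0, 0, 0], [4, -0.8, 3.3], 1],
    [[0, 0, 0], [8.3, -1.6, 6], 1],
    [[0, 0, 0], [17, -3.2, 11.1], 1],
    [[0, 0, 0], [26, -4.8, 15.8], 1],
    [[0, 0, 0], [35.2, -6.5, 20], 1],
    [[0, 0, 0], [44.6, -8.2, 23.8], 1],
    [[0, 0, 0], [44.6, -8.2, 23.8], 1]
  ]
}}

```text
time_s: 28.08
eef_pos: [0.7434, -0.0004, 0.3258]
eef_rot: [0.002, 0.768, 0.641, 0.001]
wrist_force: [-5.6, -1.8, 9.4]
opening: 0.115
grasp_force: 59.6
```

```bash
python3 p.py 0.96 "[1.0,1.03,1.05,1.07,1.09]"; python3 l.py
```

```text
t 28.07 p [ 7.434e+02 -4.000e-01  3.258e+02] z [ 0.003 -0.002 -1.   ] y [ 0.984 -0.179  0.003] F [-5.6 -1.8  9.4] op 0.115 g 59.6
H [812.9 -11.3 144. ]
bar-plane coords of grasp pt: ang 0.968 r 212.7 lat -1.8
1.0 [7.7, -1.4, 2.6]
1.03 [13.5, -2.5, 4.4]
1.05 [17.4, -3.2, 5.4]
1.07 [21.3, -3.9, 6.4]
1.09 [25.2, -4.6, 7.4]
top handle [741.8   2.4 339.8] 0.7
scene handle [740.8   0.8 339.2] 0.9
```

>>> {"name": "send_rows", "arguments": {
  "series": [
    [[0, 0, 0], [5, -0.9, 1.7], 1],
    [[0, 0, 0], [10, -1.8, 3.3], 1],
    [[0, 0, 0], [14, -2.5, 4.4], 1],
    [[0, 0, 0], [18, -3.3, 5.4], 1],
    [[0, 0, 0], [18, -3.3, 5.4], 1]
  ]
}}

```text
time_s: 28.9
eef_pos: [0.7605, -0.0036, 0.3316]
eef_rot: [0.001, 0.768, 0.64, -0.0]
wrist_force: [-9.9, -2.0, 11.0]
opening: 0.116
grasp_force: 59.3
```

>>> {"name": "send_rows", "arguments": {
  "series": [
    [[0, 0, 0], [1.5, -0.3, 0.3], 1],
    [[0, 0, 0], [3, -0.5, 0.6], 1],
    [[0, 0, 0], [3, -0.5, 0.6], 1]
  ]
}}

```text
time_s: 29.28
eef_pos: [0.7607, -0.0037, 0.3316]
eef_rot: [-0.001, 0.768, 0.641, -0.003]
wrist_force: [-22.2, -0.8, 12.5]
opening: 0.116
grasp_force: 59.7
```

```bash
python3 p.py; python3 l.py
```

```text
t 29.27 p [760.7  -3.7 331.6] z [-0.006 -0.001 -1.   ] y [ 0.984 -0.179 -0.006] F [-22.2  -0.8  12.5] op 0.116 g 59.7
H [812.9 -11.3 144. ]
bar-plane coords of grasp pt: ang 1.055 r 213.2 lat -1.9
top handle [763.2  -1.9 342.6] 0.9
scene handle [759.1  -1.9 345.8] 0.62
```

The lid is against its stop: the handle is at ~(760,-2,343), it moved no further and the force rose. I'll ease off, open only slightly because the lid is close to the front finger, and leave upward.

>>> {"name": "send_rows", "arguments": {
  "series": [
    [[0, 0, 0], [-2, 0.4, 0], 1],
    [[0, 0, 0], [-2, 0.4, 0], 0.8],
    [[0, 0, 0], [-2, 0.4, 0], 0.6],
    [[0, 0, 0], [-2, 0.4, 0], 0.5],
    [[0, 0, 0], [-2, 0.4, 0], 0.5],
    [[0, 0, 0], [-2, 0.4, 0], 0.5]
  ]
}}

```text
time_s: 30.22
eef_pos: [0.762, -0.0028, 0.3282]
eef_rot: [0.0, 0.768, 0.641, -0.0]
wrist_force: [0.1, -0.4, 0.1]
opening: 0.252
grasp_force: 0.0
```

```bash
python3 p.py; python3 l.py
```

```text
t 30.23 p [762.   -2.8 328.2] z [ 0. -0. -1.] y [ 0.984 -0.179  0.   ] F [ 0.1 -0.4  0.1] op 0.252 g 0.0
H [812.9 -11.3 144. ]
bar-plane coords of grasp pt: ang 1.056 r 209.6 lat -0.8
top handle [760.8  -2.7 345.9] 0.79
scene handle [758.6  -1.9 341.4] 0.79
```

Free, with no contact. I'll retreat up, then back towards the robot, above the lid.

>>> {"name": "send_rows", "arguments": {
  "series": [
    [[0, 0, 0], [0, 0, 10], 0.5],
    [[0, 0, 0], [0, 0, 25], 0.5],
    [[0, 0, 0], [0, 0, 45], 0.5],
    [[0, 0, 0], [0, 0, 65], 0.5],
    [[0, 0, 0], [0, 0, 85], 0.5],
    [[0, 0, 0], [-30, 0, 95], 0.5],
    [[0, 0, 0], [-90, 0, 100], 0.5],
    [[0, 0, 0], [-150, 0, 100], 0.5],
    [[0, 0, 0], [-210, 0, 100], 0.5],
    [[0, 0, 0], [-250, 0, 100], 0.5]
  ]
}}

```text
time_s: 31.68
eef_pos: [0.5098, -0.0027, 0.4307]
eef_rot: [0.002, 0.768, 0.641, 0.001]
wrist_force: [0.6, -0.3, 1.8]
opening: 0.246
grasp_force: 0.0
```

>>> {"name": "send_rows", "arguments": {
  "series": [
    [[0, 0, 0], [-20, -60, 0], 0.5],
    [[0, 0, 0], [-40, -120, 0], 0.5],
    [[0, 0, 0], [-60, -180, 0], 0.5],
    [[0, 0, 0], [-80, -240, 0], 0.5],
    [[0, 0, 0], [-80, -240, 0], 0.5],
    [[0, 0, 0], [-80, -240, 0], 0.5]
  ]
}}

```text
time_s: 32.42
eef_pos: [0.432, -0.2429, 0.4296]
eef_rot: [0.001, 0.768, 0.64, 0.0]
wrist_force: [0.0, 0.5, 0.1]
opening: 0.251
grasp_force: 0.0
```

```bash
python3 n.py; python3 -c "
from h import *
ims=[cv2.cvtColor(camera(n)['pixels'],cv2.COLOR_RGB2BGR) for n in('scene','top')]
cv2.imwrite('pics/fin.png',np.hstack([cv2.resize(i[60:360,60:460],(400,300)) for i in ims]))"
```

```text
t 32.42 p [ 432.  -242.9  429.6] z [ 0.002 -0.001 -1.   ] y [ 0.984 -0.18   0.002] F [0.  0.5 0.1] op 0.251 g 0.0
scene pin_grip [([462.6, 387.5, 162.0], 0.54)]
scene driver [([451.2, 344.4, 19.3], 0.72)]
scene rotor_key [([436.6, 297.8, 25.8], 0.53)]
scene lid_handle [([762.1, -1.5, 343.2], 0.86)]
top pin_grip [([460.1, 391.2, 161.4], 0.75)]
top driver [([443.2, 343.6, 23.8], 0.65)]
top rotor_key [([437.4, 297.9, 18.2], 0.53)]
top lid_handle [([759.1, -1.2, 343.4], 0.91)]
```

View pics/fin.png

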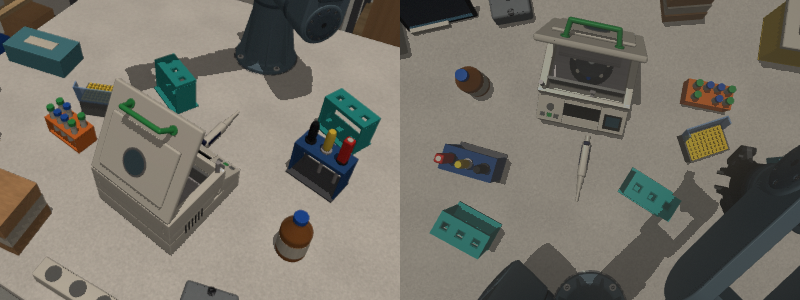

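The lid is fully up (handle at 343 mm) and the pin stands in the rack at (345,150) in the left view. Everything else is in place and the robot is clear.

```bash
python3 -c "
from bench import ctrl
print(ctrl.hand_in())"
```

```text
the job is handed in; nothing more can be done
None
```

I released the lid with the pin and swung it fully up to its stop, put the pin back in its rack hole with everything else left in place, and handed the job in at about 33 s on the clock.

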